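Change the beaker on a mini chopper and hold it running

TASK

The beaker sitting in the chopper is finished: lift it out and stand it in the gap in the row on the low wooden shelf, in line with the two beakers there and evenly between them. Then take the waiting beaker from the table, set it cap-down in the chopper with its two lugs through the two slots of the collar, push it fully down against the spring and turn it a quarter turn clockwise (seen from above) against the return spring up to the stop. The chopper runs only while it is held so: finish while still gripping the beaker, pressed right down and turned to the stop, and leave everything else where it stands, upright.

Things in the scene. Friction and masses are not known exactly. Their poses are not given: they have to be found in the camera images.
- chopper: motor base of the mini chopper: white, round, 124 mm across at the foot and 111 mm at the top, 125 mm high, fixed to the table on the left or on the right. Origin at the centre of its foot, z up. The well in its top is ringed by a grey collar (see well); in the well a black spring disc, 60 mm across, carries the beaker
- well (a point): centre of the well at the collar's top, 125 mm above the table; axes as the chopper's. The collar has a 72 mm bore, is 7 mm thick, and has two slots, 22 mm wide and reaching 44 mm out from the axis, on the +x and -x sides. Below it a channel leads clockwise (from above) from each slot; the other way it is closed
- press (a joint): how far the chopper's spring disc is pushed down, m: 0 up (its face 118.5 mm above the table), 0.010 at the bottom stop. It pushes back with 6 N at 0 and 12 N at the bottom. A beaker set in the slots stands on the disc; pushed down 7 mm or more, its lugs are below the collar and it can turn
- turn (a joint): how far the chopper's switch ring is turned, clockwise seen from above, rad: 0 at rest, 1.40 at the stop. The pressed beaker's lugs carry it along after about 0.1 rad of free play (at most 0.2), so the beaker turns about 1.5 rad in all. A spring turns it back with 0.06 N m at 0 and 0.23 N m at the stop
- shelf: low wooden shelf, fixed to the table on the other side from the chopper: flat top 110 mm (x) by 300 mm (y), 50 mm above the table; origin under its centre at table height. A row of three places runs along its y axis, 95 mm apart; the middle one is empty
- shelf_gap (a point): centre of the empty place, on the shelf's top, midway between row_a and row_b; axes as the shelf's
- beaker_done: the finished beaker, loose in the chopper's slots on the spring disc: a steel cup 60 mm across, mouth down, closed by a black cap; 100 mm tall in all, 0.15 to 0.29 kg. Origin at the centre of its underside (118.5 mm above the table here), z up, x through the lugs. The straight steel wall, for gripping, runs from 25 to 94 mm above the origin
- beaker_next: the waiting beaker, cap-down on the table between shelf and chopper, near a tin of like size; same make, size and origin as beaker_done. Its cap is 66 mm across (60 at the underside), 22 mm tall, with two lugs at the foot on the +x and -x sides: 14 mm wide, 6 mm tall, reaching 41 mm from the axis. Either way round fits the slots
- row_a: beaker of the same make standing in the -y place of the shelf's row; stays there
- row_b: beaker of the same make standing in the +y place of the shelf's row; stays there
- salt_tin: plain metal tin, 66 mm across, 80 mm tall, no lugs, on the table in front of or behind the waiting beaker; origin at the centre of its underside
- tumbler_a: white drinking cup, 72 mm across, 85 mm tall, at the far side of the table; origin at the centre of its underside
- tumbler_b: white drinking cup, 72 mm across, 85 mm tall, at the far left; origin at the centre of its underside
- jar: small amber jar, 62 mm across, 85 mm tall, at the far side; origin at the centre of its underside
Things that resemble listed ones, but are neither listed nor needed, are in the scene too. What is shaped like the beaker_next but blue or purple is not meant.

How it is judged (in metres and radians):
On the way, in this order (a step that is already met when the one before it is completed fails the run):
1. the finished beaker stands released in the gap in the row on the shelf (x of beaker_done in the frame of shelf_gap between -0.012 and 0.012 m and y of beaker_done in the frame of shelf_gap between -0.012 and 0.012 m and z of beaker_done in the frame of shelf_gap between -0.004 and 0.004 m and angle between beaker_done's own z axis and vertical below 0.08 rad and linear speed of beaker_done below 0.02 m/s and contact force between the fingers and beaker_done below 0.1 N), for 0.2 s.
2. the waiting beaker is in the chopper's slots and pushed down against the spring, not yet turned (horizontal distance between beaker_next and well below 0.005 m and angle between beaker_next's own z axis and vertical below 0.08 rad and z of beaker_next in the frame of well below -0.012 m and value of joint press above 0.0065 m and value of joint turn below 0.4 rad), for 0.1 s.
3. the pressed beaker is turned clockwise to the stop (horizontal distance between beaker_next and well below 0.005 m and angle between beaker_next's own z axis and vertical below 0.08 rad and z of beaker_next in the frame of well below -0.012 m and value of joint press above 0.0075 m and value of joint turn above 1.2 rad), for 0.2 s.
At the end, for the whole second after the job is handed in: Finished beaker upright, released, within 12 mm of the gap's middle; waiting beaker upright, within 5 mm of the well's axis, gripped with over 2 N, press over 7.5 mm, turn over 1.2 rad; row beakers moved under 15 mm, other things under 30 mm, all upright (0.15 rad) (all of step 1 and all of step 3 and contact force between the fingers and beaker_next above 2 N and distance of each of row_a, row_b from where it was at the start of the episode below 0.015 m and distance of each of salt_tin, tumbler_a, tumbler_b, jar from where it was at the start of the episode below 0.03 m and angle between each of salt_tin, tumbler_a, tumbler_b, jar, row_a, row_b's own z axis and vertical below 0.15 rad); the arm keeps its last pose, push and grip.
It fails at once if a beaker is tipped over (angle between any of beaker_done, beaker_next, row_a, row_b's own z axis and vertical above 0.6 rad).
It fails at once if another thing on the table is pushed away (distance of any of salt_tin, tumbler_a, tumbler_b, jar from where it was at the start of the episode above 0.04 m or distance of any of row_a, row_b from where it was at the start of the episode above 0.025 m).
It also fails if it takes over 66 s, if anything falls off the work surface, if the arm or the gripper's body presses on something with over 40 N, if the wrist force passes 120 N, or if a joint passes its speed limit or range.

ROBOT

A 6-joint arm with a two-finger parallel gripper is mounted at the origin on the work surface. World frame = base frame: x ahead of the robot, y to its left, z up, the work surface at z = 0. Lengths are in m, angles in degrees, forces in N, time in s.
With the tool pointing down it reaches from about 0.4 to 0.925 m from the base axis. Payload 3.4 kg.
Tool frame: the origin (TCP) lies midway between the tips of the shut fingers; the grasp point (between the pads) lies 19 mm behind it; z points along the fingers, y is the line along which they close (so a half turn about z gives the same grasp; the last joint's range is limited). The gripper opens to 85 mm and grips with 20 to 120 N. Pads are 22 mm wide; open, the fingers measure 114 mm over their backs; the gripper's body (76 mm by 85 mm) begins 54 mm behind the grasp point. The pads swing forward as they close: fully open they stand 13 mm farther back than shut.
Start: joints at [-72.164, 17.578, 86.31, -0, 76.112, -4.211], TCP at [0.216, -0.533, 0.231] pointing down, gripper open.
Joint ranges: [-179.03, 179.03], [-60, 130.46], [8.19, 133.38], [-81.62, 261.62], [5.75, 156.47], [-153.77, 153.77]. Speed limits (degrees/s): [147.25, 147.25, 180, 180, 180, 180].

INTERFACE

Orientations are given as a 3x3 rotation matrix whose columns are the frame's x, y, z axes.
In Python, from bench import status, eyes, job gives the robot as it stands. The module is installed in compiled form; this text tells all that it offers.
- The arm moves only by the tool apply_moves, never from a script. Its argument "steps" is a list of rows, each a list of 2 entries, a list of its own where there are three numbers: the shift along the tool's x, y, z in mm, then the turn about the tool's z in rad. A call has 1 to 12 rows; each row shifts and turns the commanded pose from where the row before left it, along the tool's axes as they then stand; what a row does not reach is not made up. A row lasts 1/8 s, in which the tool goes at most 62.5 mm and 10.7 degrees, less where a joint would pass 70% of its speed; a pose out of reach is approached as far as the arm can. A call with a gripper value outside its range is refused whole. "grip" is the closure, from 0 (fully open) to 1 (shut), set as the call begins (left out, the last holds). The fingers move at their own pace and stop on an object; "force" is the grip in N (left out, the last holds). Time passes only in rows, so rows that do not move let the fingers close. It gives the time, the measured TCP pose, the force, the opening and the grip force at its end, in the units of the state.
- status.get_obs(): the state, without advancing time (a new reading comes with each control period).
- eyes.grab_frame(name): name is "scene" or "top" or "wrist"; returns the picture (480x640x3 uint8, red, green, blue); there is no depth.
- eyes.calibration(name): a dict with "K" (3x3 intrinsics, pixels), "cam_to_world" (4x4, takes a point from camera to world coordinates). Camera axes: x right, y down, z forward; pixel columns grow to the right and rows downward; lengths in m; the calibration is good to about 2 mm. A picture is of the moment at which its call begins: read the wrist's pose just before it. calibration takes no time and is no camera call; for the wrist camera it gives the pose at the moment of the call.
- job.sign_off(): hands the job in; it is judged then, once.
The state is a dict: "time": time; "joint_pos": joint angles; "qd": joint speeds; "tau": joint torques, N m; "tool_pos": TCP position; "tool_rot": TCP orientation; "force": force on the tool from outside, world axes, zero at the start; "wrist_torque": the same for the moment, N m; "opening": finger opening in m; "grip_force": force on a finger pad.
Only numpy, scipy, OpenCV 4.12 (cv2) and the standard library are available. Lean on these libraries where they do the work, as an engineer would, in place of code of your own. Each camera call takes 0.05 s, during which the arm holds its last target. There are 200 camera calls.

## Working session

There is one attempt and no reset: what is moved stays moved. The work goes in short steps, Python scripts to look and compute and a tool call to move; the robot and the scene stay as the last step left them, time stands still between calls to the robot, and variables do not carry over. Pictures are saved under pics/ and viewed, at most 13 in all, crops included, and the job is handed in when it is done.

Besides the shell and the picture viewer there is one more tool, called after ">>>" as name(argument=value, ...), one argument or row to a line, values as JSON. apply_moves: Moves the arm, as the interface text tells. Its arguments: {"type":"object","properties":{"steps":{"type":"array","items":{"type":"array"}},"grip":{"type":"number"},"force":{"type":"number"}},"required":["steps"]}

```bash
mkdir -p pics; cat > h.py <<'E'
import numpy as np, cv2
from bench import status, eyes, job
def grab(cam,name=None):
    c=eyes.calibration(cam); im=eyes.grab_frame(cam)
    np.savez(''+cam+'.npz',im=im,K=c['K'],T=c['cam_to_world'])
    if name: cv2.imwrite('pics/'+name,im[:,:,::-1])
    return im
def load(cam):
    d=np.load(''+cam+'.npz'); return d['im'],d['K'],d['T']
def ray(K,T,u,v):
    d=T[:3,:3]@np.linalg.solve(K,[u,v,1.]); return T[:3,3],d/np.linalg.norm(d)
def plane(K,T,u,v,z):
    o,d=ray(K,T,u,v); return o+d*(z-o[2])/d[2]
def proj(K,T,p):
    q=T[:3,:3].T@(np.asarray(p)-T[:3,3]); q=K@q; return q[:2]/q[2]
E
python3 - <<'E'
from h import *
a=grab('top','t0.png'); b=grab('scene','s0.png')
for c in('top','scene','wrist'):
    k=eyes.calibration(c); print(c,np.round(k['K'],1).tolist(),np.round(k['cam_to_world'],3).tolist())
o=status.get_obs(); print({k:np.round(v,3).tolist() for k,v in o.items()})
E
```

```text
top [[522.0, 0.0, 311.5], [0.0, 522.0, 243.0], [0.0, 0.0, 1.0]] [[0.004, -0.994, 0.108, 0.428], [-1.0, -0.004, -0.003, 0.015], [0.004, -0.108, -0.994, 1.357], [0.0, 0.0, 0.0, 1.0]]
scene [[620.3, 0.0, 308.2], [0.0, 620.3, 248.1], [0.0, 0.0, 1.0]] [[0.625, 0.588, -0.514, 1.221], [0.781, -0.463, 0.419, -0.491], [0.008, -0.663, -0.749, 1.024], [0.0, 0.0, 0.0, 1.0]]
wrist [[370.4, 0.0, 322.9], [0.0, 370.4, 244.1], [0.0, 0.0, 1.0]] [[0.376, -0.878, -0.295, 0.292], [-0.927, -0.357, -0.118, -0.501], [-0.002, 0.318, -0.948, 0.373], [0.0, 0.0, 0.0, 1.0]]
{'time': 0.1, 'joint_pos': [-72.164, 17.618, 86.373, 0.001, 76.112, -4.213], 'qd': [-0.123, -0.023, -0.212, -0.005, -0.016, 0.045], 'tau': [0.0, -45.853, -25.261, -0.0, 0.006, 0.0], 'tool_pos': [0.216, -0.532, 0.23], 'tool_rot': [[0.927, 0.375, -0.001], [0.375, -0.927, 0.002], [0.0, -0.002, -1.0]], 'force': [0.598, 0.496, 0.674], 'wrist_torque': [-0.036, 0.026, -0.011], 'grip_force': 0.0, 'opening': 0.086}
```

View pics/t0.png

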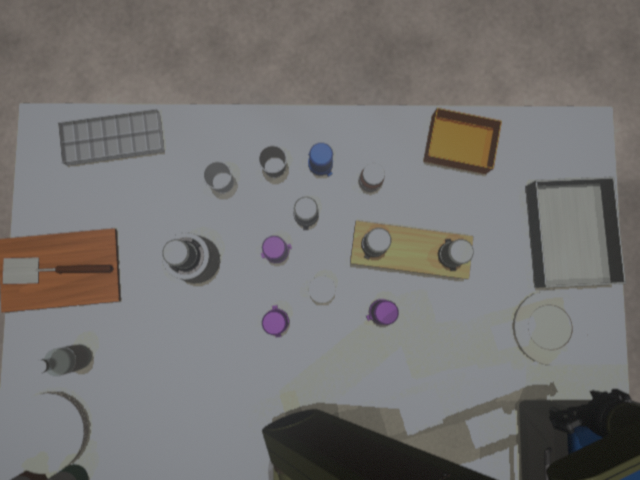

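View pics/s0.png

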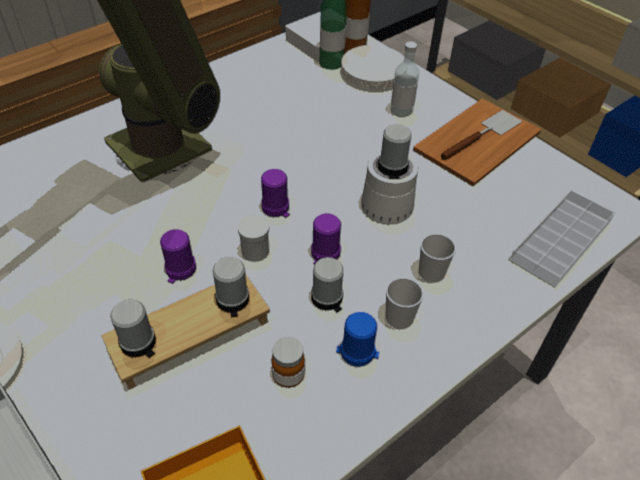

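Top view: the chopper with the finished beaker is at (180,253). The shelf row is at (377,240) and (458,252). There are two candidates for the waiting beaker: the steel one with a black cap at (306,210), and a pale disc at (322,290), which has no cap and so looks like the tin. In the scene view these are (328,283) with a black cap and lugs, and (254,240) plain. The blue and purple ones are not meant. One enlarged crop will confirm this.

```bash
python3 - <<'E'
from h import *
a,K,T=load('top'); b,_,_=load('scene')
A=cv2.resize(a[190:320,150:350],(800,520),interpolation=cv2.INTER_CUBIC)[:, :400*2]
c1=cv2.resize(a[185:315,255:345],(276,400),interpolation=cv2.INTER_CUBIC)
c2=cv2.resize(b[205:315,225:355],(472,400),interpolation=cv2.INTER_CUBIC)
c3=cv2.resize(a[220:290,150:230],(274,240),interpolation=cv2.INTER_CUBIC)
c4=cv2.resize(b[120:225,350:425],(171,240),interpolation=cv2.INTER_CUBIC)
c5=cv2.resize(a[215:285,345:480],(303,157),interpolation=cv2.INTER_CUBIC)
C=np.zeros((600,800,3),np.uint8)
C[:400,:276]=c1;C[:400,290:762]=c2
C[400:600,:274]=c3[:200];C[400:600,290:461]=c4[:200];C[410:567,480:783]=c5
C=np.clip(C.astype(float)*1.3,0,255).astype(np.uint8)
cv2.imwrite('pics/c1.png',C[:,:,::-1])
E
```

```text
(no output)
```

View pics/c1.png

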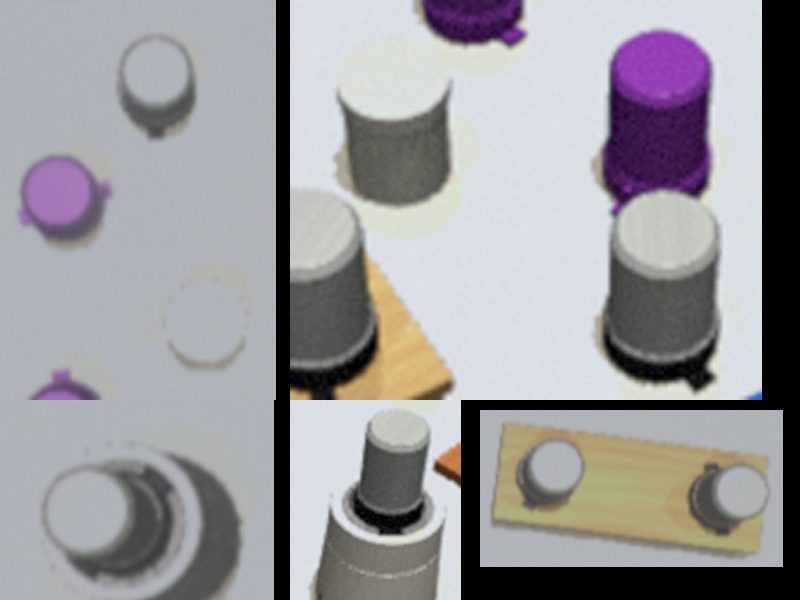

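The crop confirms it: the steel beaker with a black cap and lug at top (306,209) is beaker_next. The plain disc at (322,290) has no cap or lugs, so it is the tin.

```bash
python3 - <<'E'
from h import *
a,K,T=load('top')
for n,u,v,z in [('done',175.7,252.1,.2185),('next',306,208.7,.1),('tin',321.7,289.7,.08),('row1',379.3,240.4,.15),('row2',461.8,251.1,.15),('purp1',274,247,.1),('purp2',274,320,.1),('purp3',385,311,.1)]:
    p=plane(K,T,u,v,z); print(n,p.round(3),np.hypot(*p[:2]).round(3))
hsv=cv2.cvtColor(a,cv2.COLOR_RGB2HSV)
m=cv2.inRange(hsv,(12,60,60),(30,255,255)); m[:200]=0;m[300:]=0;m[:,:340]=0;m[:,490:]=0
c=cv2.minAreaRect(cv2.findNonZero(m)); P=[plane(K,T,*q,.05) for q in cv2.boxPoints(c)]
print(c,np.round(P,3).tolist(),np.mean(P,0))
Q=[np.linalg.norm(P[i]-P[(i+1)%4]) for i in range(4)];print(Q)
print((T[:3,:3]),)
W=eyes.calibration('wrist'); o=status.get_obs()
R=o['tool_rot'];print('cam in tool',(R.T@(W['cam_to_world'][:3,3]-o['tool_pos'])).round(4),(R.T@W['cam_to_world'][:3,:3]).round(3).tolist())
E
```

```text
done [0.53  0.308 0.218] 0.613
next [0.648 0.025 0.1  ] 0.649
tin [ 0.452 -0.014  0.08 ] 0.452
row1 [ 0.566 -0.147  0.15 ] 0.584
row2 [ 0.541 -0.338  0.15 ] 0.638
purp1 [0.554 0.102 0.1  ] 0.563
purp2 [0.379 0.1   0.1  ] 0.392
purp3 [ 0.402 -0.165  0.1  ] 0.434
((411.67694091796875, 249.6631317138672), (118.99172973632812, 43.21140670776367), 7.539444446563721) [[0.519, -0.086, 0.05], [0.628, -0.1, 0.05], [0.589, -0.398, 0.05], [0.481, -0.381, 0.05]] [ 0.55414452 -0.24114698  0.05      ]
[np.float64(0.10963975022957684), np.float64(0.3001404236337896), np.float64(0.10942784731608386), np.float64(0.2974755986935336)]
[[ 0.00411397 -0.99415919  0.10784518]
 [-0.99998474 -0.00448745 -0.00322071]
 [ 0.00368585 -0.10783029 -0.99416248]]
cam in tool [ 0.0824 -0.0004 -0.1424] [[0.001, -0.948, -0.318], [1.0, 0.001, -0.0], [0.0, -0.318, 0.948]]
```

>>> apply_moves(
  steps=[
    [[35,-12,-7],0],
    [[35,-12,-7],0],
    [[35,-12,-7],0],
    [[35,-12,-7],0],
    [[35,-12,-7],0],
    [[35,-12,-7],0],
    [[35,-12,-7],0],
    [[35,-12,-7],0],
    [[35,-12,-7],0],
    [[35,-12,-7],0],
    [[35,-12,-7],0],
    [[35,-12,-7],0],
  ],
  grip=0,
)

```text
time: 1.6
tool_pos: [0.5516, -0.2408, 0.315]
tool_rot: [[0.927, 0.375, -0.001], [0.375, -0.927, 0.0], [-0.001, -0.001, -1.0]]
force: [0.6, -0.1, 0.4]
opening: 0.0852
grip_force: 0.0
```

>>> apply_moves(
  steps=[
    [[0,0,0],-0.15],
    [[0,0,0],-0.15],
    [[0,0,0],-0.15],
    [[0,0,0],-0.15],
    [[0,0,0],-0.15],
    [[0,0,0],-0.15],
    [[0,0,0],-0.15],
    [[0,0,0],0],
    [[0,0,0],0],
  ],
)

```text
time: 2.72
tool_pos: [0.5509, -0.2418, 0.315]
tool_rot: [[0.138, 0.99, -0.001], [0.99, -0.138, 0.0], [0.0, -0.001, -1.0]]
force: [0.1, -0.2, 0.6]
opening: 0.0855
grip_force: 0.0
```

```bash
python3 - <<'E'
from h import *
grab('wrist','w1.png');o=status.get_obs();print(o['time'],o['tool_pos'],o['tool_rot'].round(3).tolist())
E
```

```text
2.775 [ 0.55092193 -0.24181042  0.31503776] [[0.138, 0.991, -0.001], [0.991, -0.138, 0.0], [0.0, -0.001, -1.0]]
```

View pics/w1.png

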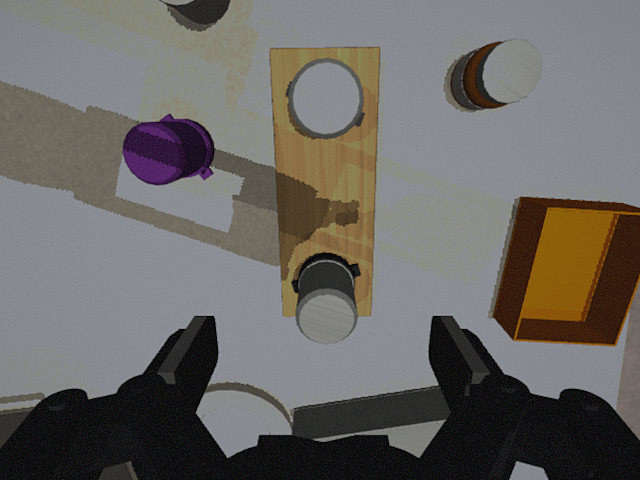

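The wrist view shows row_b's top at about (326,97), row_a's top at about (327,317), and the shelf with its corners near (270,48), (380,47), (372,317) and (283,315).

```bash
python3 - <<'E'
from h import *
a,K,T=load('wrist')
b=plane(K,T,326,98,.15);r=plane(K,T,327,316,.15);print(b,r,(b+r)/2,np.linalg.norm(b-r))
C=[plane(K,T,*q,.05) for q in [(270,48),(380,47),(372,317),(283,315)]]
print(np.round(C,3).tolist(),np.mean(C,0))
E
```

```text
[ 0.56705123 -0.14443684  0.15      ] [ 0.54238402 -0.3328813   0.15      ] [ 0.55471762 -0.23865907  0.15      ] 0.19005205628188326
[[0.52, -0.086, 0.05], [0.627, -0.1, 0.05], [0.591, -0.398, 0.05], [0.482, -0.38, 0.05]] [ 0.55505786 -0.24120801  0.05      ]
```

>>> apply_moves(
  steps=[
    [[45,-8,0],0],
    [[45,-8,0],0],
    [[45,-8,0],0],
    [[45,-8,0],0],
    [[45,-8,0],0],
    [[45,-8,0],0],
    [[45,-8,0],0],
    [[45,-8,0],0],
    [[45,-8,0],0],
    [[45,-8,0],0],
    [[45,-8,0],0],
    [[45,-8,0],0],
  ],
)

```text
time: 4.28
tool_pos: [0.529, 0.3077, 0.3153]
tool_rot: [[0.137, 0.991, 0.0], [0.991, -0.137, -0.0], [-0.0, 0.0, -1.0]]
force: [1.2, -0.3, -0.2]
opening: 0.0856
grip_force: 0.0
```

>>> apply_moves(
  steps=[
    [[0,0,0],0],
    [[0,0,0],0],
  ],
)

```text
time: 4.53
tool_pos: [0.529, 0.3059, 0.315]
tool_rot: [[0.136, 0.991, -0.0], [0.991, -0.136, -0.001], [-0.001, -0.0, -1.0]]
force: [0.3, -0.2, -0.6]
opening: 0.0855
grip_force: 0.0
```

```bash
python3 - <<'E'
from h import *
grab('wrist','w2.png');o=status.get_obs();print(o['time'],o['tool_pos'],o['tool_rot'].round(3).tolist())
E
```

```text
4.575 [0.52910716 0.3052958  0.31520588] [[0.137, 0.991, -0.0], [0.991, -0.137, -0.001], [-0.001, -0.0, -1.0]]
```

View pics/w2.png

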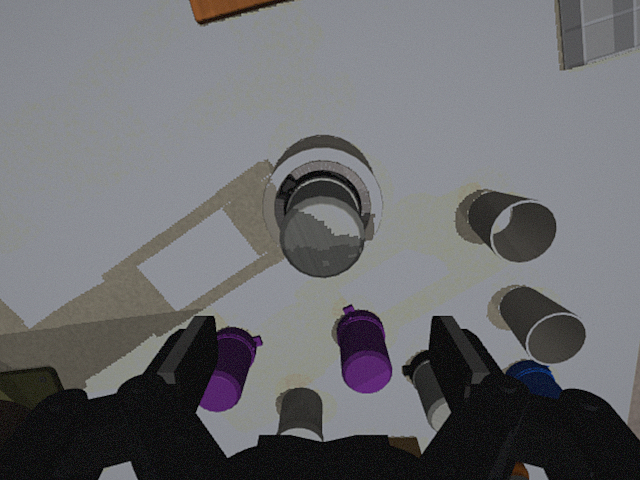

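The finished beaker's top is a disc centred at about (322,237). The collar and slots lie behind it: one black lug shows near (288,187), and the other slot is near (368,228).

```bash
python3 - <<'E'
from h import *
a,K,T=load('wrist')
p=plane(K,T,322,237,.2185);print(p, (plane(K,T,363,237,.2185)-plane(K,T,282,237,.2185)))
o=status.get_obs();R=o['tool_rot'];print(R.T@(np.r_[p[:2],.1635]-o['tool_pos'])*1000)
# chopper rim ellipse: outer white ring top at z .125
for q in [(264,197),(382,197),(323,136)]: print(plane(K,T,*q,.125))
E
```

```text
[0.52969075 0.31316702 0.2185    ] [ 5.42453294e-02 -7.38309543e-03  2.77555756e-17]
[  8.01254172  -0.47991398 151.69884829]
[0.47842397 0.32883472 0.125     ]
[0.58455333 0.31438332 0.125     ]
[0.53867224 0.37431763 0.125     ]
```

>>> apply_moves(
  steps=[
    [[8,0,0],0],
    [[0,0,20],0],
    [[0,0,20],0],
    [[0,0,20],0],
    [[0,0,20],0],
    [[0,0,20],0],
    [[0,0,20],0],
    [[0,0,15],0],
    [[0,0,10],0],
    [[0,0,6],0],
    [[0,0,0],0],
    [[0,0,0],0],
  ],
)

```text
time: 6.08
tool_pos: [0.5307, 0.3143, 0.1649]
tool_rot: [[0.136, 0.991, 0.001], [0.991, -0.136, 0.001], [0.001, 0.001, -1.0]]
force: [0.2, -0.6, 0.1]
opening: 0.0854
grip_force: 0.0
```

>>> apply_moves(
  steps=[
    [[0,0,0],0],
    [[0,0,0],0],
    [[0,0,0],0],
    [[0,0,0],0],
    [[0,0,0],0],
    [[0,0,0],0],
  ],
  grip=1,
  force=40,
)

```text
time: 6.82
tool_pos: [0.5304, 0.3143, 0.1645]
tool_rot: [[0.136, 0.991, 0.0], [0.991, -0.136, 0.0], [0.0, 0.0, -1.0]]
force: [-1.7, 0.7, 3.2]
opening: 0.0588
grip_force: 47.4
```

>>> apply_moves(
  steps=[
    [[0,0,-6],0],
    [[0,0,-10],0],
    [[0,0,-15],0],
    [[0,0,-20],0],
    [[0,0,-20],0],
    [[0,0,-20],0],
    [[0,0,-20],0],
    [[0,0,-20],0],
    [[0,0,-15],0],
    [[0,0,0],0],
    [[0,0,0],0],
  ],
)

```text
time: 8.2
tool_pos: [0.5298, 0.3139, 0.3097]
tool_rot: [[0.136, 0.991, -0.001], [0.991, -0.136, -0.001], [-0.001, -0.001, -1.0]]
force: [-0.0, -1.0, -2.4]
opening: 0.0589
grip_force: 47.0
```

```bash
python3 - <<'E'
from h import *
grab('wrist','w3.png');o=status.get_obs();print(o['time'],o['tool_pos'],o['force'],o['opening'],o['grip_force'])
E
```

```text
8.25 [0.52969611 0.31380704 0.30929294] [ 0.52879223  0.49429936 -2.6792177 ] 0.058770787240646334 46.95206193253398
```

View pics/w3.png

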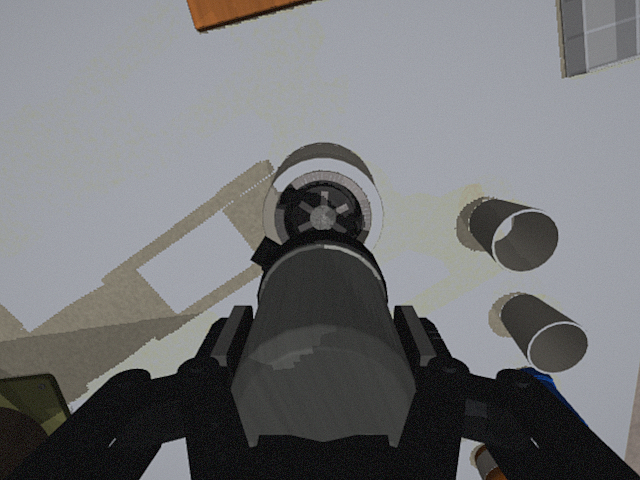

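The beaker is held, and the collar is visible at about (323,213).

>>> apply_moves(
  steps=[
    [[-20,4,0],0],
    [[-45,8,0],0],
    [[-50,9,0],0],
    [[-55,10,0],0],
    [[-55,10,0],0],
    [[-55,10,0],0],
    [[-55,10,0],0],
    [[-55,10,0],0],
    [[-55,10,0],0],
    [[-50,9,0],0],
    [[-35,7,0],0],
    [[-15,3,0],0],
  ],
)

```text
time: 9.75
tool_pos: [0.5542, -0.2422, 0.3095]
tool_rot: [[0.139, 0.99, -0.002], [0.99, -0.139, 0.0], [-0.0, -0.002, -1.0]]
force: [0.8, -0.2, -2.6]
opening: 0.0587
grip_force: 46.9
```

>>> apply_moves(
  steps=[
    [[0,0,20],0],
    [[0,0,30],0],
    [[0,0,30],0],
    [[0,0,30],0],
    [[0,0,30],0],
    [[0,0,20],0],
    [[0,0,10],0],
    [[0,0,0],0],
    [[0,0,0],0],
  ],
)

```text
time: 10.88
tool_pos: [0.5561, -0.2396, 0.1413]
tool_rot: [[0.135, 0.991, 0.002], [0.991, -0.135, -0.001], [-0.001, 0.002, -1.0]]
force: [0.4, -0.5, -0.8]
opening: 0.0588
grip_force: 47.0
```

>>> apply_moves(
  steps=[
    [[0,-1,15],0],
    [[0,0,15],0],
    [[0,0,7],0],
    [[0,0,4],0],
    [[0,0,3],0],
    [[0,0,1],0],
    [[0,0,0],0],
    [[0,0,0],0],
  ],
)

```text
time: 11.88
tool_pos: [0.5544, -0.2392, 0.0966]
tool_rot: [[0.135, 0.991, 0.001], [0.991, -0.135, -0.0], [-0.0, 0.001, -1.0]]
force: [-2.9, 1.2, 5.5]
opening: 0.0588
grip_force: 47.5
```

>>> apply_moves(
  steps=[
    [[0,0,0],0],
    [[0,0,0],0],
    [[0,0,0],0],
    [[0,0,0],0],
    [[0,0,-5],0],
    [[0,0,-15],0],
    [[0,0,-30],0],
    [[0,0,-40],0],
    [[0,0,-40],0],
    [[0,0,-40],0],
    [[0,0,-40],0],
    [[0,0,0],0],
  ],
  grip=0,
)

```text
time: 13.38
tool_pos: [0.5565, -0.2403, 0.3109]
tool_rot: [[0.136, 0.991, 0.009], [0.991, -0.136, -0.005], [-0.003, 0.009, -1.0]]
force: [0.3, 1.1, -0.9]
opening: 0.0853
grip_force: 0.0
```

```bash
python3 - <<'E'
from h import *
a=grab('wrist'); b=grab('top');o=status.get_obs();print(o['time'],o['tool_pos'])
C=np.zeros((480,640,3),np.uint8); C[:,:320]=a[:,160:480]; C[:240,320:]=cv2.resize(b[200:290,340:480],(320,240)); C[240:,320:]=cv2.resize(b[195:297,140:290],(320,240))
cv2.imwrite('pics/c4.png',C[:,:,::-1])
E
```

```text
13.475 [ 0.55436352 -0.23921574  0.30637019]
```

View pics/c4.png

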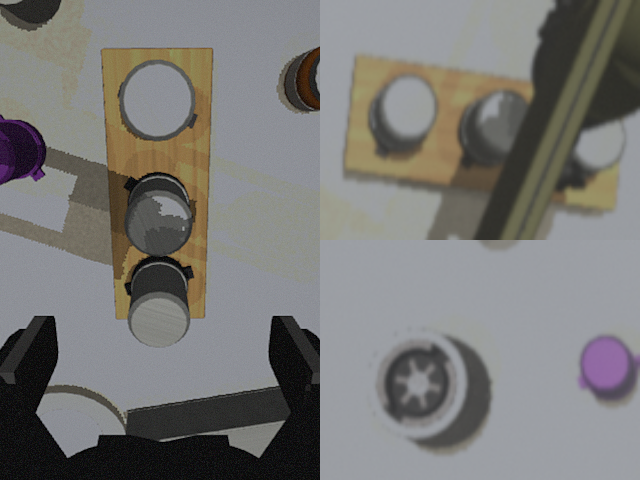

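```bash
python3 - <<'E'
from h import *
a,K,T=load('wrist')
b=plane(K,T,317,99,.15);r=plane(K,T,320,317,.15);d=plane(K,T,318.5,222.5,.15)
y=(b-r)/np.linalg.norm(b-r);x=np.array([y[1],-y[0],0]);e=d-(b+r)/2;print(b,r,d,'x',e@x,'y',e@y)
a,K,T=load('top'); print(plane(K,T,187,255.4,.125))
E
```

```text
[ 0.56694438 -0.14371668  0.15      ] [ 0.54339108 -0.33028742  0.15      ] [ 0.55456473 -0.24042942  0.15      ] x -0.00016897838943004474 y -0.003475904850972508
[0.53064384 0.30540249 0.125     ]
```

>>> apply_moves(
  steps=[
    [[20,-4,0],0],
    [[45,-8,0],0],
    [[50,-9,0],0],
    [[55,-10,0],0],
    [[55,-10,0],0],
    [[55,-10,0],0],
    [[55,-10,0],0],
    [[50,-9,0],0],
    [[50,-9,0],0],
    [[30,-6,0],0],
    [[20,-4,0],0],
    [[0,0,0],0],
  ],
)

```text
time: 14.98
tool_pos: [0.531, 0.2544, 0.3043]
tool_rot: [[0.133, 0.991, -0.002], [0.991, -0.133, -0.001], [-0.001, -0.002, -1.0]]
force: [-0.5, 0.1, -0.3]
opening: 0.0853
grip_force: 0.0
```

>>> apply_moves(
  steps=[
    [[0,0,0],0],
    [[0,0,0],0],
  ],
)

```text
time: 15.22
tool_pos: [0.5321, 0.252, 0.3053]
tool_rot: [[0.137, 0.991, -0.0], [0.991, -0.137, -0.0], [-0.0, -0.0, -1.0]]
force: [-0.5, -0.4, -0.5]
opening: 0.0857
grip_force: 0.0
```

```bash
python3 - <<'E'
from h import *
a=grab('wrist');o=status.get_obs();print(o['time'],o['tool_pos'])
C=np.clip(cv2.resize(a[130:330,230:430],(600,600),interpolation=cv2.INTER_CUBIC)*1.5,0,255).astype(np.uint8)
cv2.imwrite('pics/c5.png',C[:,:,::-1])
_,K,T=load('wrist');print(proj(K,T,(.5305,.316,.125)),proj(K,T,(.5305,.316,.1185)))
E
```

```text
15.275 [0.53219741 0.25205174 0.30538872]
[310.22313842 144.05787055] [310.47113329 143.58845962]
```

View pics/c5.png

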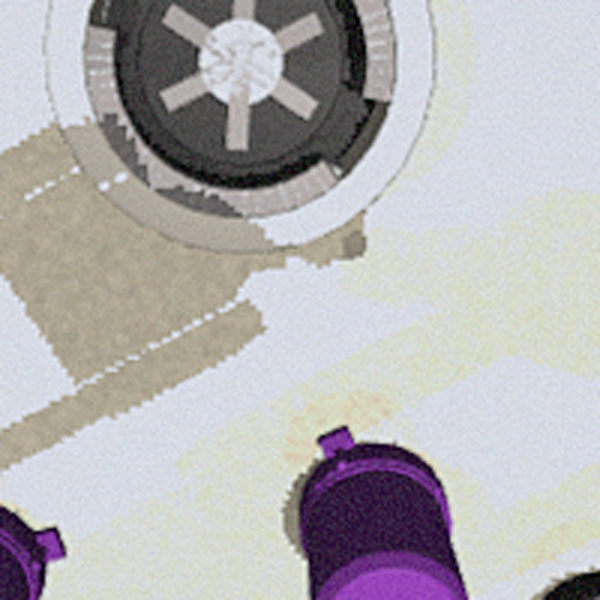

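The crop shows the collar with its dark slots at lower right (crop 362,140) and at upper left. The hub is at crop (240,62), which is full-image (310,151).

```bash
python3 - <<'E'
from h import *
a,K,T=load('wrist'); g=cv2.GaussianBlur(cv2.cvtColor(a,cv2.COLOR_RGB2GRAY),(3,3),0).astype(np.float32)
c0=np.array([.5305,.3145]); print('cam',T[:3,3],'hub',plane(K,T,310,150.7,.1185))
def samp(c,r,th):
    P=[proj(K,T,(c[0]+r*np.cos(t),c[1]+r*np.sin(t),.125)) for t in th]
    m=np.array(P,np.float32); return cv2.remap(g,m[:,0][None],m[:,1][None],1)[0]
th=np.radians(np.arange(0,360,3)); R=np.arange(.030,.064,.0005)
for it in range(3):
    M=np.array([samp(c0,r,th) for r in R])  # r x th
    D=np.diff(M,axis=0)
    # bore edge: strongest dark->light between 32..40 mm
    s=(R[:-1]>.032)&(R[:-1]<.041); i=np.argmax(D[s],0); rb=R[:-1][s][i]; st=D[s][i,range(len(th))]
    ok=st>8; X=c0+rb[:,None]*np.c_[np.cos(th),np.sin(th)]; X=X[ok]
    for k in range(4):
        A=np.c_[2*X,np.ones(len(X))]; q=np.linalg.lstsq(A,(X**2).sum(1),rcond=None)[0]; rr=np.sqrt(q[2]+q[:2]@q[:2]); res=np.hypot(*(X-q[:2]).T)-rr; X=X[abs(res)<max(.0007,1.5*res.std())]
    c0=q[:2]; print('fit',c0,rr,len(X),res.std())
for r in(.040,.042): print(r,list(zip(np.degrees(th).astype(int).tolist(),samp(c0,r,th).astype(int).tolist())))
E
```

```text
cam [0.54382993 0.33370817 0.44768428] hub [0.52922267 0.31017835 0.1185    ]
fit [0.52923034 0.3107691 ] 0.03562002373383701 82 0.0002554618932665717
fit [0.52918055 0.31057999] 0.03546001841461787 98 0.0002068097991816649
fit [0.52918177 0.31055707] 0.03545451918234733 98 0.00017540885636489742
0.04 [(0, 125), (3, 114), (6, 122), (9, 114), (12, 122), (14, 114), (18, 118), (21, 114), (24, 117), (27, 118), (29, 117), (33, 120), (36, 116), (39, 121), (42, 117), (45, 117), (48, 117), (51, 119), (54, 119), (57, 121), (59, 116), (63, 118), (66, 121), (69, 116), (72, 116), (75, 113), (78, 125), (81, 112), (84, 123), (87, 113), (90, 120), (93, 114), (96, 115), (99, 116), (102, 114), (105, 119), (108, 113), (111, 118), (114, 111), (117, 116), (119, 111), (123, 88), (126, 30), (129, 45), (132, 46), (135, 47), (138, 55), (141, 64), (144, 63), (147, 58), (150, 60), (153, 64), (156, 47), (159, 96), (162, 107), (165, 110), (168, 110), (171, 113), (174, 110), (177, 117), (180, 117), (183, 113), (186, 117), (189, 113), (192, 94), (195, 64), (198, 73), (201, 65), (204, 69), (207, 66), (210, 67), (2
[... 1226 characters left out ...]
, (177, 116), (180, 114), (183, 112), (186, 112), (189, 113), (192, 96), (195, 69), (198, 69), (201, 65), (204, 66), (207, 67), (210, 65), (213, 67), (216, 67), (219, 67), (222, 93), (225, 114), (228, 101), (230, 75), (234, 64), (237, 67), (239, 68), (243, 69), (246, 68), (248, 67), (252, 64), (255, 64), (258, 70), (261, 100), (264, 116), (267, 113), (270, 116), (273, 113), (276, 114), (279, 116), (282, 117), (285, 117), (288, 116), (291, 117), (294, 115), (297, 121), (300, 116), (303, 97), (306, 81), (309, 51), (312, 51), (315, 52), (318, 51), (321, 50), (324, 51), (327, 50), (330, 50), (333, 50), (336, 49), (339, 103), (342, 115), (345, 110), (348, 112), (351, 113), (354, 114), (357, 112)]
```

>>> apply_moves(
  steps=[
    [[-26,18,10],0],
    [[-26,18,10],0],
    [[-26,18,10],0],
    [[-26,18,10],0],
    [[-26,18,10],0],
    [[-26,18,10],0],
    [[-26,18,10],0],
    [[-26,18,10],0],
  ],
)

```text
time: 16.27
tool_pos: [0.6468, 0.0256, 0.2252]
tool_rot: [[0.137, 0.991, 0.0], [0.991, -0.137, -0.0], [-0.0, 0.0, -1.0]]
force: [0.1, 0.6, 0.8]
opening: 0.0858
grip_force: 0.0
```

>>> apply_moves(
  steps=[
    [[0,0,0],-0.145],
    [[0,0,0],-0.145],
    [[0,0,0],-0.145],
    [[0,0,0],-0.145],
    [[0,0,0],-0.145],
    [[0,0,0],-0.145],
    [[0,0,0],-0.145],
    [[0,0,0],0],
    [[0,0,0],0],
  ],
)

```text
time: 17.4
tool_pos: [0.6464, 0.0271, 0.2254]
tool_rot: [[-0.768, 0.64, 0.0], [0.64, 0.768, -0.0], [-0.0, 0.0, -1.0]]
force: [0.4, -0.6, 1.0]
opening: 0.0857
grip_force: 0.0
```

```bash
python3 - <<'E'
from h import *
a=grab('wrist');o=status.get_obs();print(o['time'],o['tool_pos'],o['tool_rot'].round(3).tolist(),o['joint_pos'])
C=np.clip(cv2.resize(a[100:400,170:490],(800,750),interpolation=cv2.INTER_CUBIC)*1.5,0,255).astype(np.uint8)[:600]
cv2.imwrite('pics/c6.png',C[:,:,::-1])
E
```

```text
17.45 [0.64644837 0.02725249 0.22542086] [[-0.768, 0.64, 0.0], [0.64, 0.768, -0.0], [-0.0, 0.0, -1.0]] [-1.32432848e+00  2.35443948e+01  7.76881757e+01 -2.23234354e-03
  7.87602226e+01 -5.15412422e+01]
```

View pics/c6.png

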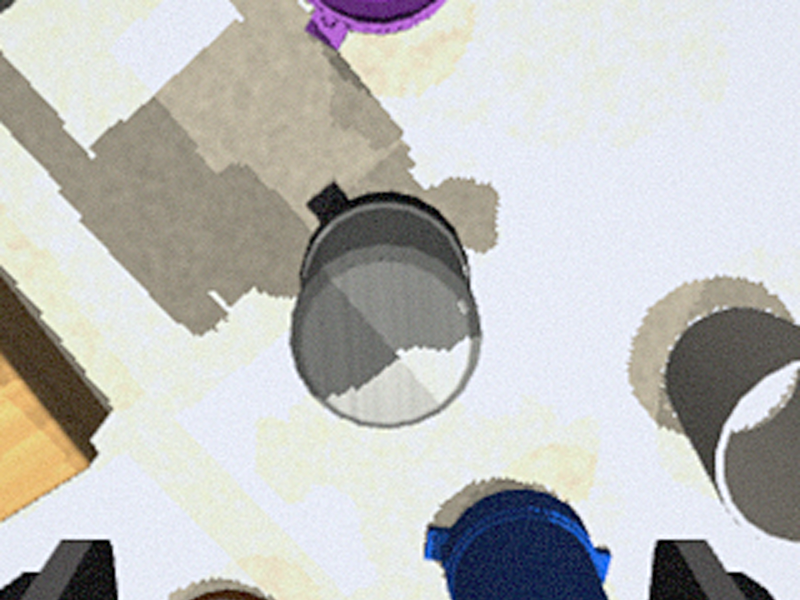

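The waiting beaker's top disc is at crop (386,336). Its visible lug's outer end runs (307,205)–(335,182).

```bash
python3 - <<'E'
from h import *
a,K,T=load('wrist')
f=lambda x,y,z: plane(K,T,170+x/2.5,100+y/2.5,z)
c=f(386,336,.1); print('c',c,'diam',np.linalg.norm(f(480,336,.1)-f(290,336,.1)))
e1,e2=f(307,205,.006),f(335,182,.006); m=(e1+e2)/2
# foot centre independent: cap rim top circle z .022, sides x 301..470 
print('cap',f(385.5,270,.022), np.linalg.norm(f(470,270,.022)-f(301,270,.022)))
for cc in (c,): d=m-cc; print('lug r',np.hypot(*d[:2]),'ang',np.degrees(np.arctan2(d[1],d[0])),'width',np.linalg.norm(e1-e2),'edge ang',np.degrees(np.arctan2(*(e2-e1)[[1,0]])))
o=status.get_obs();R=o['tool_rot'];print(R.T@(np.r_[c[:2],.046]-o['tool_pos'])*1000,np.degrees(np.arctan2(R[1,0],R[0,0])))
E
```

```text
c [0.64782065 0.02854827 0.1       ] diam 0.057436294111042084
cap [0.64601465 0.03018974 0.022     ] 0.06444338586145049
lug r 0.03833230265760067 ang -179.16384412902624 width 0.014194180962908396 edge ang 88.9922142531516
[ -0.20348648   1.86520715 179.42097696] 140.2173485845245
```

>>> apply_moves(
  steps=[
    [[0,2,15],0],
    [[0,0,20],0],
    [[0,0,20],0],
    [[0,0,20],0],
    [[0,0,20],0],
    [[0,0,20],0],
    [[0,0,20],0],
    [[0,0,20],0],
    [[0,0,15],0],
    [[0,0,8],0],
    [[0,0,0],0],
    [[0,0,0],0],
  ],
)

```text
time: 18.95
tool_pos: [0.6484, 0.0293, 0.0479]
tool_rot: [[-0.77, 0.638, 0.001], [0.638, 0.77, -0.0], [-0.001, 0.001, -1.0]]
force: [-0.0, 0.8, -0.5]
opening: 0.0852
grip_force: 0.0
```

>>> apply_moves(
  steps=[
    [[0,0,0],0],
    [[0,0,0],0],
    [[0,0,0],0],
    [[0,0,0],0],
    [[0,0,0],0],
    [[0,0,0],0],
  ],
  grip=1,
  force=80,
)

```text
time: 19.7
tool_pos: [0.6485, 0.029, 0.0486]
tool_rot: [[-0.77, 0.638, 0.002], [0.638, 0.77, -0.0], [-0.002, 0.001, -1.0]]
force: [-1.9, -2.0, 5.6]
opening: 0.0583
grip_force: 86.4
```

>>> apply_moves(
  steps=[
    [[0,0,-10],0],
    [[0,0,-20],0],
    [[0,0,-30],0],
    [[0,0,-35],0],
    [[0,0,-40],0],
    [[0,0,-40],0],
    [[0,0,-35],0],
    [[0,0,-20],0],
    [[0,0,0],0],
    [[0,0,0],0],
    [[0,0,0],0],
  ],
)

```text
time: 21.08
tool_pos: [0.6467, 0.0293, 0.2754]
tool_rot: [[-0.77, 0.638, -0.004], [0.638, 0.77, 0.0], [0.003, -0.002, -1.0]]
force: [0.3, -0.0, -3.7]
opening: 0.0583
grip_force: 86.1
```

>>> apply_moves(
  steps=[
    [[15,8,0],0],
    [[30,16,0],0],
    [[35,18,0],0],
    [[40,21,0],0],
    [[40,21,0],0],
    [[40,21,0],0],
    [[35,19,0],0],
    [[25,13,0],0],
    [[10,5,0],0],
  ],
)

```text
time: 22.2
tool_pos: [0.5286, 0.3129, 0.2769]
tool_rot: [[-0.772, 0.636, -0.001], [0.636, 0.772, 0.0], [0.001, -0.001, -1.0]]
force: [0.5, -0.2, -2.3]
opening: 0.0581
grip_force: 86.1
```

>>> apply_moves(
  steps=[
    [[0,0,0],0.11],
    [[0,0,0],0.13],
    [[0,0,0],0.14],
    [[0,0,0],0.15],
    [[0,0,0],0.15],
    [[0,0,0],0],
    [[0,0,0],0],
    [[0,0,0],0],
  ],
)

```text
time: 23.2
tool_pos: [0.5304, 0.3107, 0.2773]
tool_rot: [[-0.199, 0.98, -0.0], [0.98, 0.199, -0.0], [-0.0, -0.0, -1.0]]
force: [0.1, 0.6, -2.8]
opening: 0.0581
grip_force: 86.1
```

```bash
python3 - <<'E'
from h import *
a=grab('wrist');o=status.get_obs();R=o['tool_rot'];print(o['time'],o['tool_pos'],np.degrees(np.arctan2(R[1,0],R[0,0])),o['joint_pos'].round(1))
print(R.T@(np.array([.5293,.3108,.178])-o['tool_pos'])*1000)
C=np.clip(cv2.resize(a[60:360,170:490],(800,750),interpolation=cv2.INTER_CUBIC)*1.5,0,255).astype(np.uint8)[:600]
cv2.imwrite('pics/c7.png',C[:,:,::-1])
E
```

```text
23.25 [0.53041848 0.31074561 0.27731702] 101.45394739244333 [26.4 19.1 77.3 -0.  83.6 15. ]
[ 0.28082045 -1.08513965 99.31701107]
```

View pics/c7.png

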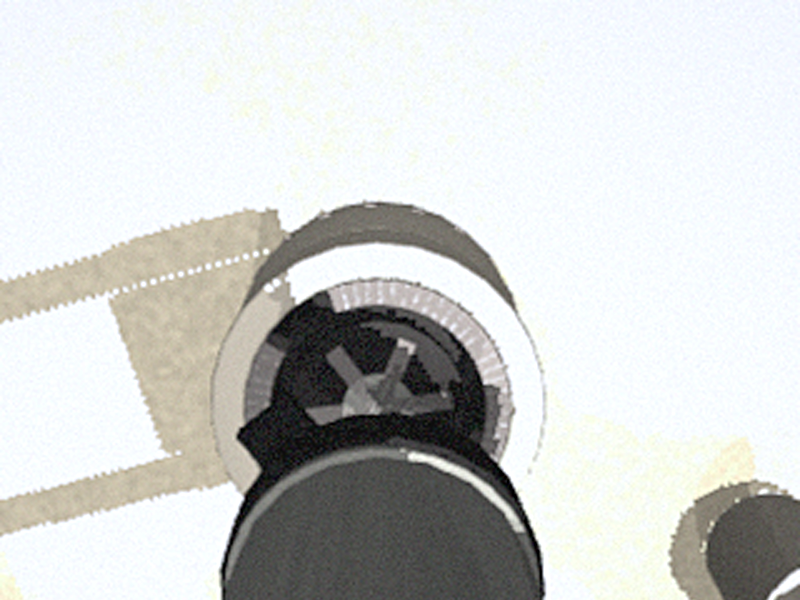

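The gripped beaker's lug has its outer edge at crop (240,437)–(290,400), pointing the same way as the upper-left slot. I'll check the angle numerically.

```bash
python3 - <<'E'
from h import *
a,K,T=load('wrist');o=status.get_obs()
f=lambda x,y,z: plane(K,T,170+x/2.5,60+y/2.5,z)
e1,e2=f(240,437,.235),f(290,400,.235);d=e2-e1;m=(e1+e2)/2
ang=np.degrees(np.arctan2(d[1],d[0]))+90;print('w',np.linalg.norm(d),'ang',ang)
n=np.array([np.cos(np.radians(141)),np.sin(np.radians(141)),0]);print('centre',m-.041*n,o['tool_pos'])
s1,s2=f(275,345,.125),f(330,295,.125);d=s2-s1;print('slot w',np.linalg.norm(d),np.degrees(np.arctan2(d[1],d[0]))+90)
E
```

```text
w 0.013321025713344564 ang 138.22497786757992
centre [0.53313051 0.3091116  0.235     ] [0.53041848 0.31074561 0.27731702]
slot w 0.024104362891265746 143.1865871981138
```

>>> apply_moves(
  steps=[
    [[0,-1,15],0],
    [[0,0,20],0],
    [[0,0,20],0],
    [[0,0,20],0],
    [[0,0,15],0],
    [[0,0,8],0],
    [[0,0,0],0],
    [[0,0,0],0],
  ],
)

```text
time: 24.25
tool_pos: [0.53, 0.311, 0.18]
tool_rot: [[-0.198, 0.98, 0.001], [0.98, 0.198, 0.001], [0.0, 0.001, -1.0]]
force: [0.7, 0.4, -3.3]
opening: 0.0582
grip_force: 86.1
```

>>> apply_moves(
  steps=[
    [[0,0,3],0],
    [[0,0,3],0],
    [[0,0,3],0],
    [[0,0,2],0],
    [[0,0,0],0],
    [[0,0,0],0],
  ],
)

```text
time: 25.0
tool_pos: [0.5295, 0.3107, 0.1684]
tool_rot: [[-0.198, 0.98, 0.0], [0.98, 0.198, 0.0], [0.0, 0.0, -1.0]]
force: [0.2, -0.2, -2.7]
opening: 0.0584
grip_force: 86.1
```

The beaker's base is at about 120 mm with no contact, so the lugs are in the slots. Next I press down.

>>> apply_moves(
  steps=[
    [[0,0,3],0],
    [[0,0,3],0],
    [[0,0,3],0],
    [[0,0,2],0],
    [[0,0,1],0],
    [[0,0,0],0],
    [[0,0,0],0],
  ],
  force=100,
)

```text
time: 25.88
tool_pos: [0.5298, 0.3109, 0.1578]
tool_rot: [[-0.198, 0.98, 0.002], [0.98, 0.198, 0.001], [0.0, 0.002, -1.0]]
force: [-2.5, -0.8, 8.8]
opening: 0.0578
grip_force: 107.6
```

>>> apply_moves(
  steps=[
    [[0,0,1],0],
    [[0,0,0.5],0],
    [[0,0,0],0],
    [[0,0,0],0],
  ],
)

```text
time: 26.38
tool_pos: [0.5299, 0.3109, 0.157]
tool_rot: [[-0.198, 0.98, 0.002], [0.98, 0.198, 0.001], [0.001, 0.002, -1.0]]
force: [-2.3, -1.4, 11.7]
opening: 0.0582
grip_force: 108.4
```

>>> apply_moves(
  steps=[
    [[0,0,0],0.1],
    [[0,0,0],0.1],
    [[0,0,0],0.1],
    [[0,0,0],0.1],
    [[0,0,0],0.1],
    [[0,0,0],0.1],
    [[0,0,0],0.1],
    [[0,0,0],0.1],
    [[0,0,0],0.1],
    [[0,0,0],0.1],
    [[0,0,0],0],
    [[0,0,0],0],
  ],
)

```text
time: 27.88
tool_pos: [0.5304, 0.3097, 0.157]
tool_rot: [[0.718, 0.696, 0.003], [0.696, -0.718, -0.001], [0.001, 0.003, -1.0]]
force: [-3.1, -4.0, 11.1]
opening: 0.0582
grip_force: 108.2
```

```bash
python3 - <<'E'
from h import *
o=status.get_obs();R=o['tool_rot'];print(o['time'],o['tool_pos'],np.degrees(np.arctan2(R[1,0],R[0,0])),o['wrist_torque'],o['force'])
E
```

```text
27.875 [0.53039085 0.3097286  0.15698302] 44.14364258143564 [-0.85580205  0.37422355  0.21934049] [-3.08527709 -4.01586736 11.08678745]
```

>>> apply_moves(
  steps=[
    [[0,0,0],0.1],
    [[0,0,0],0.1],
    [[0,0,0],0.1],
    [[0,0,0],0.1],
    [[0,0,0],0.05],
    [[0,0,0],0],
    [[0,0,0],0],
  ],
)

```text
time: 28.75
tool_pos: [0.5302, 0.3091, 0.157]
tool_rot: [[0.949, 0.315, 0.003], [0.315, -0.949, -0.002], [0.002, 0.003, -1.0]]
force: [-2.3, -5.0, 11.8]
opening: 0.0583
grip_force: 108.3
```

```bash
python3 - <<'E'
from h import *
o=status.get_obs();R=o['tool_rot'];print(o['time'],o['tool_pos'],np.degrees(np.arctan2(R[1,0],R[0,0])),o['wrist_torque'],o['force'])
E
```

```text
28.75 [0.53015527 0.30907695 0.15699834] 18.374445151518927 [-1.25954384  0.45946281  0.21420073] [-2.33540566 -5.03239717 11.84429655]
```

>>> apply_moves(
  steps=[
    [[0,0,0],0.05],
    [[0,0,0],0.05],
    [[0,0,0],0],
    [[0,0,0],0],
  ],
)

```text
time: 29.25
tool_pos: [0.5314, 0.3079, 0.157]
tool_rot: [[0.975, 0.22, 0.005], [0.22, -0.975, -0.005], [0.004, 0.005, -1.0]]
force: [1.2, -9.4, 11.2]
opening: 0.0579
grip_force: 108.4
```

```bash
python3 - <<'E'
from h import *
a=grab('wrist')
o=status.get_obs();R=o['tool_rot'];print(o['time'],o['tool_pos'],np.degrees(np.arctan2(R[1,0],R[0,0])),o['wrist_torque'],o['force'])
C=np.clip(cv2.resize(a[60:360,170:490],(800,750),interpolation=cv2.INTER_CUBIC)*1.5,0,255).astype(np.uint8)[:600]
cv2.imwrite('pics/c8.png',C[:,:,::-1])
E
```

```text
29.3 [0.53139085 0.30788462 0.15700964] 12.703495457002797 [-1.79157869 -0.01737853  0.53961283] [ 0.35372081 -8.61752003 11.54982029]
```

>>> apply_moves(
  steps=[
    [[0,0,0],-0.04],
    [[0,0,0],0],
    [[0,0,0],0],
    [[0,0,0],0],
  ],
)

```text
time: 29.8
tool_pos: [0.5314, 0.308, 0.157]
tool_rot: [[0.966, 0.258, 0.005], [0.258, -0.966, -0.004], [0.004, 0.005, -1.0]]
force: [0.9, -6.9, 11.1]
opening: 0.0584
grip_force: 108.3
```

```bash
python3 - <<'E'
from h import *
o=status.get_obs();R=o['tool_rot'];print(o['time'],o['tool_pos'],np.degrees(np.arctan2(R[1,0],R[0,0])),o['wrist_torque'],o['force'],R.T@(np.array([.5295,.3108,.157])-o['tool_pos'])*1000)
E
```

```text
29.8 [0.53142949 0.30804728 0.15699613] 14.948786841284099 [-1.71852477 -0.03834816  0.28798578] [ 0.85375353 -6.87816646 11.10914034] [-1.15409052 -3.15720022 -0.02433487]
```

>>> apply_moves(
  steps=[
    [[0,-1,0],0],
    [[-1,-1,0],0],
    [[0,0,0],0],
    [[0,0,0],0],
  ],
)

```text
time: 30.3
tool_pos: [0.5311, 0.3084, 0.157]
tool_rot: [[0.966, 0.258, 0.007], [0.258, -0.966, -0.006], [0.005, 0.008, -1.0]]
force: [3.5, -11.8, 10.2]
opening: 0.0584
grip_force: 108.1
```

```bash
python3 - <<'E'
from h import *
o=status.get_obs();R=o['tool_rot'];print(o['time'],o['tool_pos'],np.degrees(np.arctan2(R[1,0],R[0,0])),o['wrist_torque'],o['force'],R.T@(np.array([.5295,.3108,.157])-o['tool_pos'])*1000,o['grip_force'])
E
```

```text
30.3 [0.53114061 0.30837049 0.15701917] 14.961184288938028 [-2.42456941 -0.61766241  0.2475253 ] [  3.47399043 -11.83924513  10.18168787] [-0.95786432 -2.7707212  -0.00776772] 108.1230229139328
```

View pics/c8.png

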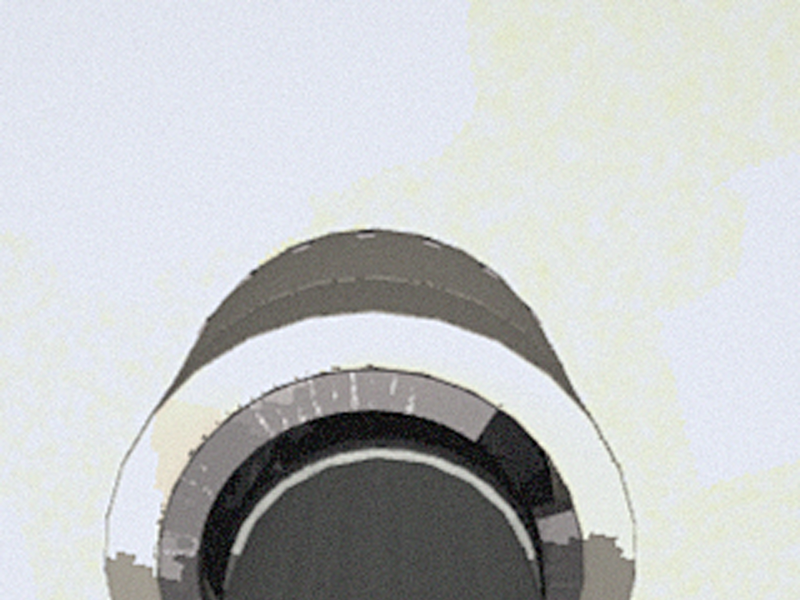

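The cap sits inside the bore, and the bore's 3 mm clearance keeps the beaker within the 5 mm limit. I'll undo the sideways push and settle.

>>> apply_moves(
  steps=[
    [[1,2,0.5],0.02],
    [[0,0,0],0],
    [[0,0,0],0],
    [[0,0,0],0],
    [[0,0,0],0],
  ],
)

```text
time: 30.92
tool_pos: [0.5314, 0.3081, 0.157]
tool_rot: [[0.971, 0.239, 0.005], [0.239, -0.971, -0.004], [0.004, 0.005, -1.0]]
force: [0.2, -8.9, 13.7]
opening: 0.0579
grip_force: 108.7
```

```bash
python3 - <<'E'
from h import *
o=status.get_obs();R=o['tool_rot'];print(o['time'],o['tool_pos'],np.degrees(np.arctan2(R[1,0],R[0,0])),o['wrist_torque'],o['force'],o['grip_force'],o['joint_pos'].round(1))
a=grab('wrist')
# top view: check chopper/table things unchanged
t=grab('top'); print(np.abs(t[140:330,210:480].astype(int)).mean())
E
```

```text
30.925 [0.53142309 0.30814007 0.15700144] 13.802920564541044 [-1.79476765  0.11303957  0.23272372] [ 0.21452418 -8.91003104 13.72876853] 108.7397512793541 [ 26.4  24.1  87.3  -0.3  68.4 102.7]
143.5735217673814
```

>>> apply_moves(
  steps=[
    [[0,0,0],0.04],
    [[0,0,0],0],
    [[0,0,0],0],
    [[0,0,0],0],
  ],
)

```text
time: 31.52
tool_pos: [0.5318, 0.3076, 0.157]
tool_rot: [[0.98, 0.201, 0.006], [0.201, -0.98, -0.005], [0.005, 0.006, -1.0]]
force: [1.0, -8.7, 13.1]
opening: 0.058
grip_force: 108.7
```

```bash
python3 - <<'E'
from h import *
o=status.get_obs();R=o['tool_rot'];print(o['time'],o['tool_pos'],np.degrees(np.arctan2(R[1,0],R[0,0])),o['wrist_torque'],o['force'],o['grip_force'])
E
```

```text
31.525 [0.53184442 0.307593   0.15699263] 11.57645844174977 [-1.97652443 -0.02846603  0.64886876] [ 1.00740701 -8.70834639 13.06499765] 108.66916358470917
```

>>> apply_moves(
  steps=[
    [[0,0,0],-0.04],
    [[0,0,0],0],
    [[0,0,0],0],
    [[0,0,0],0],
  ],
)

```text
time: 32.02
tool_pos: [0.5319, 0.3078, 0.157]
tool_rot: [[0.971, 0.239, 0.006], [0.239, -0.971, -0.004], [0.005, 0.006, -1.0]]
force: [1.0, -8.6, 12.9]
opening: 0.0582
grip_force: 108.5
```

```bash
python3 - <<'E'
from h import *
o=status.get_obs();print(o['tool_pos'],o['wrist_torque'],o['force'],o['grip_force'])
print(job.sign_off())
E
```

```text
[0.53190759 0.30778799 0.15700462] [-1.94345836 -0.09941139  0.25131169] [ 1.03731907 -8.63801647 12.91110671] 108.48435133695602
the job is handed in; nothing more can be done
None
```

I handed the job in at about 32 s, with no verdict shown: the finished beaker stands in the shelf gap about 3–4 mm from the middle, and the waiting beaker is gripped in the chopper, pressed to the bottom and turned to within about 0.04 rad of the stop. It sits off-centre in the well (my estimate is just under 4 mm, limit 5 mm).

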